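# Hang the small milk pitcher on the drying hook

### The arm

A 7-joint arm with a two-finger parallel gripper is mounted at the origin on a cart in front of the work surface, level with it; the furniture and walls round the work are solid. World frame = base frame: x ahead of the robot, y to its left, z up, the work surface at z = 0. Lengths are in mm, angles in rad, forces in N, time in s.
With the tool pointing down it reaches from about 425 to 875 mm from the base axis. Payload 8.4 kg.
Tool frame: the origin (TCP) lies midway between the tips of the shut fingers; the grasp point (between the pads) lies 19 mm behind it; z points along the fingers, y is the line along which they close (so a half turn about z gives the same grasp; the last joint's range is limited). The gripper opens to 85 mm and grips with 20 to 120 N. Pads are 22 mm wide; open, the fingers measure 114 mm over their backs; the gripper's body (76 mm by 85 mm) begins 54 mm behind the grasp point. The pads swing forward as they close: fully open they stand 13 mm farther back than shut.
Start: joints at [1.102, 0.333, 0.04, 1.465, -0.013, 1.343, -0.059], TCP at [234.905, -606.039, 231.308] pointing down, gripper open.
Joint ranges: [-2.58, 2.58], [-0.38, 2.09], [-1.3, 1.39], [0.25, 2.4], [-1.5, 4.64], [0.08, 2.09], [-2.65, 2.65]. Speed limits (rad/s): [2.22, 2.22, 2.79, 2.79, 3.14, 3.14, 3.14].

### API

Orientations are given as a 3x3 rotation matrix whose columns are the frame's x, y, z axes.
In Python, from plant import manip, viewer gives the robot as it stands.
- The arm moves only by the tool apply_moves, never from a script. Its argument "motion" is a list that holds one entry, the list of rows, each a list of 7 numbers: the shift along the world's x, y, z in cm, then the turn, a rotation vector about the world's x, y, z in degrees, then the gripper's target within -1 to 1 (fully open at 1, half-way at 0, shut at -1). In form: [[[x, y, z, wx, wy, wz, fingers], ...]]. A call has 1 to 20 rows; each row is the pose to reach, as a shift and turn from the pose commanded when the call began; what a row does not reach only later rows make up. A row lasts 1/12 s, in which the tool goes at most 41.7 mm and 7.16 degrees, less where a joint would pass 70% of its speed; a pose out of reach is approached as far as the arm can. A call with a gripper value outside its range is refused whole. The fingers move at their own pace and stop on an object; the grip force is fixed at half the most. Time passes only in rows, so rows that repeat a pose let the fingers close. It gives the time, the measured TCP pose, the force, the opening and the grip force at its end, in the units of the state.
- manip.read_state(): the state, without advancing time (a new reading comes with each control period).
- viewer.capture(name): name is "side" or "top"; returns the picture (480x640x3 uint8, blue, green, red); there is no depth.
- viewer.camera_info(name): a dict with "fx", "fy", "cx", "cy" (pixels), "distortion" ([k1, k2, p1, p2, k3] as OpenCV has them; the pictures are not rectified), "extrinsics" (4x4, takes a point from world to camera coordinates). Camera axes: x right, y down, z forward; pixel columns grow to the right and rows downward; lengths in mm; the calibration is good to about 2 mm. A picture is of the moment at which its call begins. camera_info takes no time and is no camera call.
- manip.job_done(): hands the job in; it is judged then, once.
The state is a dict: "time_s": time; "joint_positions": joint angles; "qd": joint speeds; "tau": joint torques, N m; "position": TCP position; "ee_rot": TCP orientation; "ft_force": force on the tool from outside, world axes, zero at the start; "torque": the same for the moment, N m; "width": finger opening in mm; "grip_force": force on a finger pad.
Only numpy, scipy, OpenCV 4.12 (cv2) and the standard library are available. Lean on these libraries where they do the work, as an engineer would, in place of code of your own. Each camera call takes 0.05 s, during which the arm holds its last target. There are 200 camera calls.

### The job

Hang the small steel milk pitcher by its handle on the arm of the hook stand, let go of it, and wait until it hangs still and free there, clear of the worktop. The height of the arm differs every time, so find it before you hang the pitcher; do not ram the pitcher against the stand, and leave the timer, the shot glass and the teaspoon where they are.

Things in the scene. Friction and masses are not known exactly. Their poses are not given: they have to be found in the camera images.
- pitcher: Small round steel milk pitcher, loose, upright, 0.13 to 0.22 kg, 86 mm tall. Origin on its underside; z to its mouth, x towards its strap handle. Body centred at x = -13.5 mm, tapering from 68 mm across low down to 55 mm at the rim; solid for the robot (nothing enters its mouth). Handle: closed loop in the x-z plane, 5 mm thick across y, out to x = 50 mm, 10 to 85 mm high.
- pitcher_centre (a point): Centre of the pitcher's round body, half-way up: 43 mm above its underside, 13.5 mm behind its origin along its x. Axes as the pitcher's.
- handle_hole (a point): Middle of the opening in the pitcher's handle: x = 27, y = 0, z = 47 mm in the pitcher's frame. The opening goes through along the pitcher's y; at 45 to 60 mm height it is free from x = 18 to 33 mm. Its top, by which the pitcher hangs, is at 70 mm height, its bottom at 23 mm.
- stand: Hook stand, fixed: dark round foot (112 mm wide, 14 mm high), tube with black collar (up to 154 mm height, screw at +y), above it a 10 mm rod that bends into a level arm along the stand's -y. Nothing stands above the arm but its tip. The rod telescopes: the middle of the arm is clamped firmly at 175 to 235 mm height, other each time and not reported: touch it or look. Origin under the foot, z up.
- hook_line (a point): Point on the worktop below the middle of the arm: y = -60 mm, z = 0 in the stand's frame, axes as the stand's. The arm is straight and level from y = -10 to -84 mm, in a grippy round rubber sleeve 9 mm thick; then it turns up into a ball end (9 mm) at y = -94 mm whose top is 16 mm above the middle of the arm. A hung pitcher swings for about 5 s.
- timer: White kitchen timer, 58 x 62 x 21 mm, loose, a bystander. Origin at the centre of its underside.
- shot_glass: Small clear shot glass, 49 mm wide, 61 mm tall, loose, a bystander. Origin at the centre of its underside.
- teaspoon: Teaspoon with a purple handle, 133 mm long along its x, 13 mm high, loose, a bystander. Origin at the centre of its underside.

How it is judged (in metres and radians):
At the end, for the whole second after the job is handed in: The pitcher hangs at rest (under 0.1 m/s) on the stand with over 0.5 N, its body's centre over 80 mm above the worktop; the middle of its handle opening is within 20 mm sideways of the arm's vertical plane and lies between the rod (8 mm from its axis) and the tip (94 mm) (y of handle_hole in the frame of stand between -0.094 and -0.008 m and x of handle_hole in the frame of stand between -0.02 and 0.02 m and height (world z) of pitcher_centre above 0.08 m and contact force between pitcher and stand above 0.5 N and linear speed of pitcher below 0.1 m/s); the robot touches nothing.
It fails at once if the pitcher was rammed against the stand (more than 40 N) (contact force between pitcher and stand above 40 N).
It fails at once if the timer was shifted by more than 30 mm (distance of timer from where it was at the start of the episode above 0.03 m).
It fails at once if the shot glass was shifted by more than 30 mm (distance of shot_glass from where it was at the start of the episode above 0.03 m).
It fails at once if the teaspoon was shifted by more than 30 mm (distance of teaspoon from where it was at the start of the episode above 0.03 m).
It also fails if it takes over 72 s, if anything falls off the work surface, if the arm or the gripper's body presses on something with over 40 N, if the wrist force passes 120 N, or if a joint passes its speed limit or range.

## Working session

There is one attempt and no reset: what is moved stays moved. The work goes in short steps, Python scripts to look and compute and a tool call to move; the robot and the scene stay as the last step left them, time stands still between calls to the robot, and variables do not carry over. Pictures are saved under pics/ and viewed, at most 12 in all, crops included, and the job is handed in when it is done.

Besides the shell and the picture viewer there is one more tool, called after "Call:" by a JSON object that holds its "fn" and its "kwargs", one argument or row to a line. apply_moves: Moves the arm, as the interface text tells. Its arguments: {"type":"object","properties":{"motion":{"type":"array"}},"required":["motion"]}

```bash
mkdir -p pics
python3 - <<'E'
from plant import manip, viewer
import cv2, numpy as np
for n in("side","top"):
    cv2.imwrite(f"pics/{n}0.png",viewer.capture(n)); c=viewer.camera_info(n)
    E=np.array(c["extrinsics"]);print(n,c["fx"],c["fy"],c["cx"],c["cy"],c["distortion"]);print(E.round(3), (-E[:3,:3].T@E[:3,3]).round(0))
s=manip.read_state();print(s["time_s"],s["position"],np.round(s["ee_rot"],3),s["width"])
E
```

```text
side 620.045521148326 620.045521148326 325.23092384012796 237.7196054815039 [0.00516148 0.         0.         0.         0.        ]
[[-8.18000e-01 -5.76000e-01  1.20000e-02  5.12522e+02]
 [-3.54000e-01  4.86000e-01 -7.99000e-01  2.24865e+02]
 [ 4.54000e-01 -6.57000e-01 -6.02000e-01  1.15990e+03]
 [ 0.00000e+00  0.00000e+00  0.00000e+00  1.00000e+00]] [-28. 948. 871.]
top 546.7886567106494 546.7886567106494 309.6766022954291 242.35087001339923 [-0.119218  0.        0.        0.        0.      ]
[[ 1.70000e-02 -9.99000e-01  2.80000e-02  7.01430e+01]
 [-9.95000e-01 -2.00000e-02 -9.90000e-02  5.93442e+02]
 [ 1.00000e-01 -2.70000e-02 -9.95000e-01  1.04523e+03]
 [ 0.00000e+00  0.00000e+00  0.00000e+00  1.00000e+00]] [ 485.  110. 1097.]
0.1 [ 234.77359939 -605.68451171  230.49053951] [[ 0.932  0.361 -0.001]
 [ 0.361 -0.932  0.001]
 [-0.    -0.001 -1.   ]] 85.56171891545905
```

View pics/side0.png

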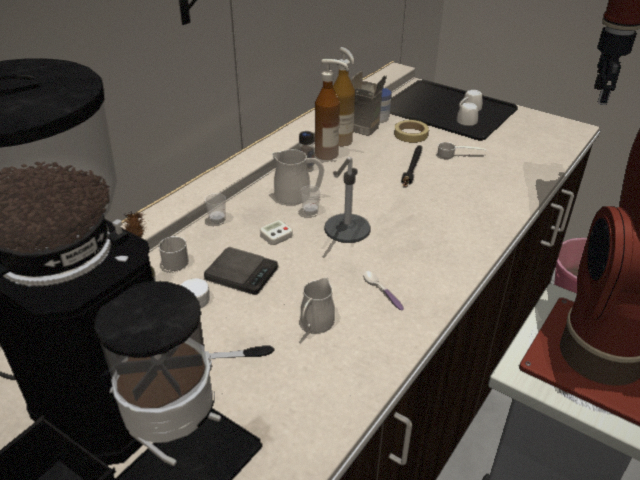

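View pics/top0.png

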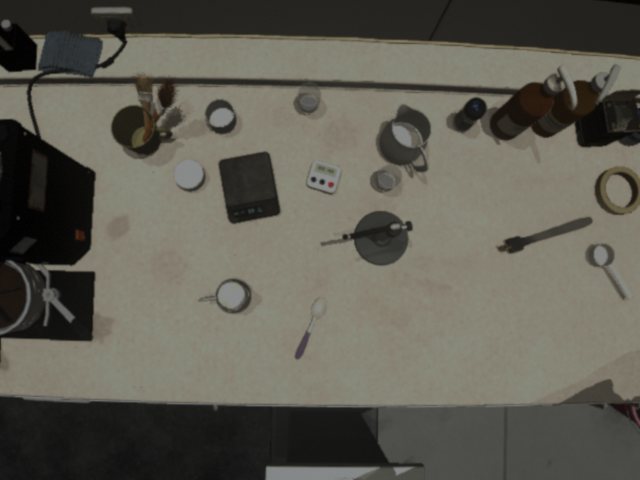

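Side: small pitcher at about (318,305), stand foot at (348,228), arm tip near (347,160). Top: pitcher at (233,296) with its handle to the left, foot at (381,238), arm to the left ending at about (322,243).

```bash
cat > h.py <<'E'
import cv2, numpy as np
from plant import manip, viewer
def cam(n):
    c=viewer.camera_info(n);E=np.array(c["extrinsics"])
    return np.array([[c["fx"],0,c["cx"]],[0,c["fy"],c["cy"]],[0,0,1]]),np.array(c["distortion"]),E[:3,:3],E[:3,3]
def ray(n,p):
    K,D,R,t=cam(n);u=cv2.undistortPoints(np.array([[p]],float),K,D)[0,0]
    d=R.T@np.array([u[0],u[1],1]);return -R.T@t,d/np.linalg.norm(d)
def onz(n,p,z):
    o,d=ray(n,p);return o+d*(z-o[2])/d[2]
def tri(a,b):  # side px, top px
    o1,d1=ray("side",a);o2,d2=ray("top",b)
    s=np.linalg.lstsq(np.c_[d1,-d2],o2-o1,rcond=None)[0]
    p,q=o1+d1*s[0],o2+d2*s[1];return (p+q)/2,np.linalg.norm(p-q)
def proj(n,P):
    K,D,R,t=cam(n);return cv2.projectPoints(np.array(P,float).reshape(-1,3),cv2.Rodrigues(R)[0],t,K,D)[0][:,0]
E
python3 - <<'E'
import cv2,numpy as np
s=cv2.imread("pics/side0.png");t=cv2.imread("pics/top0.png")
def g(i,x,y,w,h,k=None):
    c=i[y:y+h,x:x+w];return cv2.resize(cv2.convertScaleAbs(c,alpha=1.6 if i is t else 1.2),(400,300),interpolation=cv2.INTER_CUBIC)
o=np.vstack([np.hstack([g(s,300,140,100,75),g(s,270,265,100,75)]),np.hstack([g(t,315,200,100,75),g(t,180,260,100,75)])])
cv2.imwrite("pics/c1.png",o)
E
```

```text
(no output)
```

View pics/c1.png

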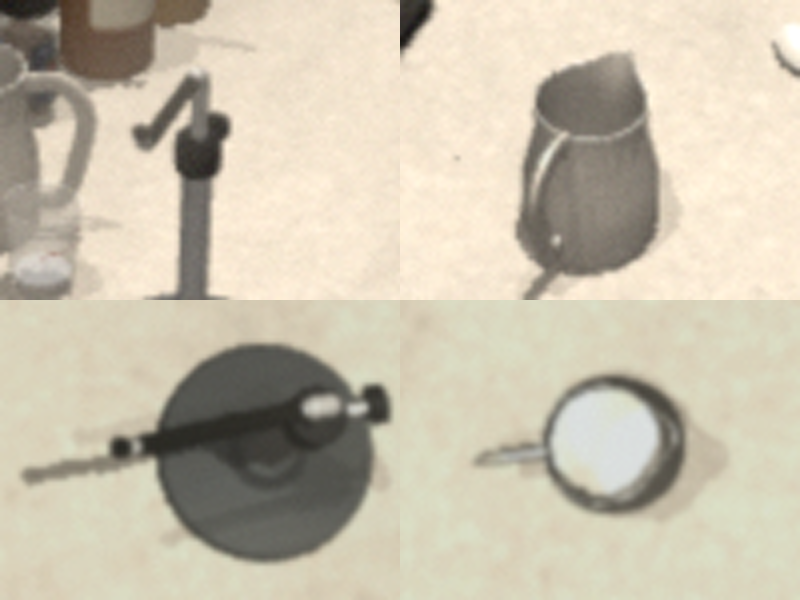

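The crop shows the stand's bend at side (349.5,159), top (395,226); ball end at side (336,174), top (345.5,237); foot centre at top (381,238). The pitcher body is at top (233.5,296), with its handle tip at (199.5,300).

Run:
```python
from h import *
foot=onz("top",(381.2,238),14);print("foot",foot, onz("side",(348,227.5),14))
b,e=tri((336.3,174.3),(345.5,237));print("ball",b,e)
r,e=tri((349.5,159),(395,226.2));print("bend",r,e)
# masks: pitcher dark outline vs. bright table
for n,box in(("top",(205,260,270,330)),("side",(295,270,345,340))):
    im=cv2.imread(f"pics/{n}0.png");x0,y0,x1,y1=box
    c=im[y0:y1,x0:x1]; 
    hsv=cv2.cvtColor(c,cv2.COLOR_BGR2HSV);m=((hsv[...,1]<22)).astype(np.uint8)*255
    k,l,st,ce=cv2.connectedComponentsWithStats(m)
    j=1+st[1:,4].argmax();print(n,st[j],ce[j]+[x0,y0])
# pitcher: hypothesis
for z in(43,86): print("rim/px at",z,onz("top",(233.5,295.8),z))
print("handle tip z~75",onz("top",(199.5,300),75))
```

```text
foot [605.13333274 -62.38514082  14.        ] [598.71823599 -52.75632785  14.        ]
ball [583.91445655  26.61233613 203.41898068] 1.405029761158242
bend [605.35270744 -57.20044302 193.74864957] 0.43961476773226593
top [  0  21  40  28 559] [229.61001789 294.05903399]
side [11 32  2  4  6] [306.33333333 303.16666667]
rim/px at 43 [484.65629175 225.91970726  43.        ]
rim/px at 86 [484.66007473 221.17785865  86.        ]
handle tip z~75 [475.51745832 285.53156865  75.        ]
```

Run:
```python
from h import *
# foot: dark ellipse in top view
im=cv2.imread("pics/top0.png");g=cv2.cvtColor(im,cv2.COLOR_BGR2GRAY)
print("table",np.median(g[260:290,330:380]),im[280,350],"foot",im[255,381])
def comp(n,box,thr):
    im=cv2.imread(f"pics/{n}0.png");x0,y0,x1,y1=box;c=im[y0:y1,x0:x1]
    ref=np.median(c.reshape(-1,3),axis=0);d=np.abs(c.astype(float)-ref).max(2)
    m=(d>thr).astype(np.uint8)*255
    k,l,st,ce=cv2.connectedComponentsWithStats(m);j=1+st[1:,4].argmax()
    return im,(l==j).astype(np.uint8)*255,(x0,y0)
im,m,o=comp("top",(340,200,425,275),45)
m=cv2.morphologyEx(m,cv2.MORPH_OPEN,np.ones((19,19),np.uint8))
cn=max(cv2.findContours(m,0,1)[0],key=cv2.contourArea);e=cv2.fitEllipse(cn);p=np.add(e[0],o);print("foot",e,onz("top",p,10))
im,m,o=comp("top",(185,265,275,330),30)
m2=cv2.morphologyEx(m,cv2.MORPH_OPEN,cv2.getStructuringElement(2,(15,15)))
cn=max(cv2.findContours(m2,0,1)[0],key=cv2.contourArea);e=cv2.minEnclosingCircle(cn);p=np.add(e[0],o);print("pitcher top",e,p,onz("top",p,60))
h=m&~cv2.dilate(m2,np.ones((5,5),np.uint8));ys,xs=np.nonzero(h);k=xs+o[0]<215
print("handle pts",xs[k].min()+o[0],np.polyfit(xs[k]+o[0],ys[k]+o[1],1))
im,ms,o2=comp("side",(285,265,350,345),40)
ys,xs=np.nonzero(ms)
vis=[cv2.resize(x,(400,300)) for x in(m,ms)];cv2.imwrite("pics/m.png",np.hstack(vis))
print("side bbox",xs.min()+285,xs.max()+285,ys.min()+265,ys.max()+265)
# predictions
C=np.array([485,223,0.])
for r,z in((27.5,86),(34,10)):
    t=np.linspace(0,6.28,40);P=C+np.c_[r*np.cos(t),r*np.sin(t),0*t+z]
    for n in("side","top"):
        q=proj(n,P);print(z,n,q.min(0).round(1),q.max(0).round(1))
```

```text
table 132.0 [120 135 136] foot [60 64 64]
foot ((39.4255256652832, 38.846923828125), (48.67488479614258, 54.288429260253906), 131.11907958984375) [603.79133339 -59.43144751  10.        ]Traceback (most recent call last):
  File "<stdin>", line 16, in <module>
ValueError: max() iterable argument is empty
```

Run:
```python
from h import *
C=np.array([485,223,0.])
t=np.linspace(0,6.28,60)
for n in("side","top"):
  for r,z in((27.5,86),(34,12),(34,25)):
    q=proj(n,C+np.c_[r*np.cos(t),r*np.sin(t),0*t+z]);print(n,z,q.min(0).round(1),q.max(0).round(1))
  print("shift/mm",proj(n,[C,C+[1,0,0],C+[0,1,0]]).round(2).tolist())
  u=np.array([-.15,.99,0]);print("handle",proj(n,[C+u*63.5+[0,0,z] for z in(20,50,80)]).round(1).tolist())
u=np.array([-.22,.975,0]);S=np.array([604.5,-60.5,0])
# arm heights: side px on arm axis intersect arm's vertical plane
nrm=np.array([u[1],-u[0],0])
for p in((349.5,159),(346,163.5),(341.5,168.8),(336.3,174.3)):
  o,d=ray("side",p);P=o+d*((S-o)@nrm)/(d@nrm);print((P-S)@u,P[2])
```

```text
side 86 [304.8 277. ] [333.7 296.2]
side 12 [301.8 302.8] [336.2 326.9]
side 25 [301.8 298. ] [336.4 322. ]
shift/mm [[319.0, 318.93], [318.59, 318.72], [318.71, 319.22]]
handle [[303.8, 332.4], [303.7, 321.0], [303.6, 309.3]]
top 86 [217.6 280.6] [247.4 310.6]
top 12 [219.5 278.5] [253.9 313. ]
top 25 [218.6 278.2] [253.4 313.2]
shift/mm [[237.34, 295.7], [237.35, 295.2], [236.84, 295.69]]
handle [[204.1, 299.9], [201.6, 299.9], [198.9, 300.0]]
6.773904568199498 196.05345729902638
28.151365369815913 196.18346413106997
55.00338300231555 197.58794509557936
85.10878550049584 200.7223704617934
```

Run:
```python
from h import *
im=cv2.imread("pics/side0.png");g=cv2.cvtColor(im,cv2.COLOR_BGR2GRAY)
print("col 318 (y 285..340)",g[285:340,318].tolist())
print("row 310 (x 290..345)",g[310,290:345].tolist())
print("foot col 348 y 205..250",g[205:250,338].tolist())
print("foot row 229 x 315..380",g[229,315:380].tolist())
t=np.linspace(0,6.28,200);S=np.array([604.5,-60.5,0])
for z in(0,14):
    q=proj("side",S+np.c_[56*np.cos(t),56*np.sin(t),0*t+z]);print(z,q.min(0),q.max(0))
```

```text
col 318 (y 285..340) [104, 98, 95, 94, 95, 96, 95, 94, 97, 92, 95, 97, 97, 103, 140, 120, 103, 106, 111, 110, 111, 109, 114, 113, 112, 115, 114, 117, 118, 114, 115, 113, 110, 109, 111, 108, 108, 107, 107, 106, 101, 103, 101, 100, 96, 97, 95, 93, 118, 173, 193, 195, 194, 194, 194]
row 310 (x 290..345) [200, 198, 201, 201, 198, 195, 195, 193, 195, 185, 149, 100, 103, 138, 155, 106, 88, 94, 107, 105, 106, 102, 105, 109, 112, 116, 112, 113, 115, 112, 112, 112, 111, 111, 111, 112, 109, 107, 107, 106, 104, 103, 101, 103, 124, 166, 172, 176, 193, 199, 196, 198, 201, 199, 202]
foot col 348 y 205..250 [195, 194, 194, 198, 196, 196, 195, 194, 187, 131, 91, 84, 83, 82, 85, 78, 79, 76, 77, 71, 57, 49, 52, 52, 54, 50, 53, 65, 66, 68, 78, 82, 82, 70, 53, 53, 94, 177, 199, 201, 199, 196, 197, 194, 194]
foot row 229 x 315..380 [190, 190, 188, 189, 188, 188, 188, 185, 165, 93, 63, 76, 82, 88, 85, 84, 84, 82, 81, 77, 78, 71, 55, 54, 50, 54, 51, 50, 57, 57, 55, 69, 87, 90, 90, 87, 82, 85, 88, 88, 88, 83, 77, 74, 71, 81, 90, 84, 84, 86, 85, 87, 82, 81, 80, 122, 189, 193, 197, 193, 192, 191, 191, 196, 192]
0 [324.01470241 216.34763299] [371.14950034 244.23923519]
14 [324.07919361 211.63751663] [371.48544529 239.39804229]
```

Call:
{"fn": "apply_moves", "kwargs": {
  "motion": [
    [[22,25,4,0,0,40,1],[22,25,4,0,0,40,1],[22,25,4,0,0,40,1],[22,25,4,0,0,40,1],[22,25,4,0,0,60,1],[22,25,4,0,0,60,1],[22,25,4,0,0,60,1],[24.9,83.2,0,0,0,77,1],[24.9,83.2,0,0,0,77,1],[24.9,83.2,0,0,0,77,1],[24.9,83.2,0,0,0,77,1],[24.9,83.2,0,0,0,77,1],[24.9,83.2,-4,0,0,77,1],[24.9,83.2,-6,0,0,77,1],[24.9,83.2,-8,0,0,77,1],[24.9,83.2,-8,0,0,77,1],[24.9,83.2,-8,0,0,77,1],[24.9,83.2,-8,0,0,77,1],[24.9,83.2,-8,0,0,77,1],[24.9,83.2,-8,0,0,77,1]]
  ]
}}

```text
time_s: 1.77
position: [475.5, 142.2, 174.1]
ee_rot: [[-0.142, 0.99, 0.0], [0.99, 0.142, -0.0], [-0.0, 0.0, -1.0]]
ft_force: [1.0, -1.1, -0.2]
width: 85.3
grip_force: 0.0
```

Call:
{"fn": "apply_moves", "kwargs": {
  "motion": [
    [[0,0,0,0,0,0,1],[0,0,0,0,0,0,1],[0,0,0,0,0,0,1],[0,0,0,0,0,0,1]]
  ]
}}

```text
time_s: 2.1
position: [476.1, 139.0, 174.5]
ee_rot: [[-0.141, 0.99, -0.0], [0.99, 0.141, -0.001], [-0.001, -0.0, -1.0]]
ft_force: [-0.2, -0.1, -1.0]
width: 84.9
grip_force: 0.0
```

Call:
{"fn": "apply_moves", "kwargs": {
  "motion": [
    [[0.8,8.7,-3,0,0,0,1],[0.8,8.7,-3,0,0,0,1],[0.8,8.7,-3,0,0,0,1],[0.8,8.7,-3,0,0,0,1],[0.8,8.7,-3,0,0,0,1],[0.8,8.7,-3,0,0,0,1]]
  ]
}}

```text
time_s: 2.6
position: [484.5, 225.5, 144.7]
ee_rot: [[-0.14, 0.99, 0.0], [0.99, 0.14, -0.001], [-0.001, 0.0, -1.0]]
ft_force: [0.3, -0.2, -0.2]
width: 85.6
grip_force: 0.0
```

Run:
```python
from h import *
s=manip.read_state();P=np.array(s["position"]);R=np.array(s["ee_rot"]);print(P,R[:,1])
o=[]
for n,(x,y,w,h) in(("side",(250,205,133,150)),("top",(170,225,133,150))):
    im=viewer.capture(n);cv2.imwrite(f"pics/{n}1.png",im)
    c=cv2.resize(im[y:y+h,x:x+w],(400,450),interpolation=cv2.INTER_CUBIC)
    C=np.array([483.5,227,0]);t=np.linspace(0,6.28,50)
    for pts,col in((C+np.c_[27.5*np.cos(t),27.5*np.sin(t),0*t+86],(0,0,255)),(C+np.c_[34*np.cos(t),34*np.sin(t),0*t+12],(0,255,0)),
      ([P-[0,0,-13]+R[:,1]*42,P-[0,0,-13]-R[:,1]*42],(255,0,0))):
        for q in proj(n,pts): cv2.circle(c,tuple(np.int32((q-[x,y]+.5)*3.008-.5)),2,col,-1)
    o.append(cv2.convertScaleAbs(c,alpha=1.5 if n=="top" else 1))
cv2.imwrite("pics/c2.png",np.hstack(o))
```

```text
[484.52171462 225.48196327 144.70647373] [9.90153882e-01 1.39982970e-01 2.40773581e-04]
```

View pics/c2.png

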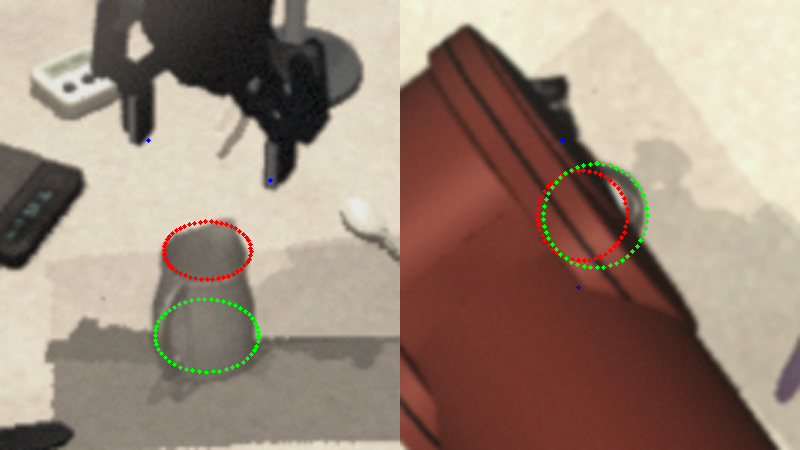

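Side view: both fingertips sit where predicted, and the rim and body rings fit the pitcher (crop about (207,250) and (207,335)). So I descend and grip.

Call:
{"fn": "apply_moves", "kwargs": {
  "motion": [
    [[-0.1,0.1,-4,0,0,0,1],[-0.1,0.1,-8,0,0,0,1],[-0.1,0.1,-10,0,0,0,1],[-0.1,0.1,-10.7,0,0,0,1],[-0.1,0.1,-10.7,0,0,0,1],[-0.1,0.1,-10.7,0,0,0,-1],[-0.1,0.1,-10.7,0,0,0,-1],[-0.1,0.1,-10.7,0,0,0,-1],[-0.1,0.1,-10.7,0,0,0,-1],[-0.1,0.1,-10.7,0,0,0,-1],[-0.1,0.1,-10.7,0,0,0,-1],[-0.1,0.1,-10.7,0,0,0,-1],[-0.1,0.1,-10.7,0,0,0,-1],[-0.1,0.1,-10.7,0,0,0,-1],[-0.1,0.1,-10.7,0,0,0,-1]]
  ]
}}

```text
time_s: 3.95
position: [484.6, 228.9, 40.4]
ee_rot: [[-0.142, 0.99, 0.004], [0.99, 0.142, 0.0], [-0.0, 0.004, -1.0]]
ft_force: [-3.2, -2.2, 11.9]
width: 60.4
grip_force: 62.2
```

Call:
{"fn": "apply_moves", "kwargs": {
  "motion": [
    [[0,0,4,0,0,0,-1],[0,0,8,0,0,0,-1],[0,0,12,0,0,0,-1],[0.5,-1.5,14.7,0,0,-7,-1],[1,-3,14.7,0,0,-14,-1],[1.5,-4.5,14.7,0,0,-21,-1],[2,-6,14.7,0,0,-28,-1],[2.5,-7.5,14.7,0,0,-35,-1],[3,-9,14.7,0,0,-42,-1],[3.5,-10.5,14.7,0,0,-49,-1],[4,-12,14.7,0,0,-56,-1],[4.5,-13.5,14.7,0,0,-63,-1],[5,-15,14.7,0,0,-70,-1],[5.4,-16.5,14.7,0,0,-77,-1],[5.4,-17.6,14.7,0,0,-83,-1],[5.4,-17.6,14.7,0,0,-85.4,-1],[5.4,-17.6,14.7,0,0,-85.4,-1],[5.4,-17.6,14.7,0,0,-85.4,-1],[5.4,-17.6,14.7,0,0,-85.4,-1],[5.4,-17.6,14.7,0,0,-85.4,-1]]
  ]
}}

```text
time_s: 5.62
position: [536.9, 53.0, 185.0]
ee_rot: [[0.975, 0.223, 0.001], [0.223, -0.975, 0.0], [0.001, -0.0, -1.0]]
ft_force: [0.5, 0.2, -1.2]
width: 60.2
grip_force: 66.4
```

Run:
```python
from h import *
s=manip.read_state();P=np.array(s["position"]);R=np.array(s["ee_rot"]);print(P.round(1),R[:,1].round(3),s["width"],s["ft_force"])
o=[]
for n,(x,y,w,h) in(("side",(285,130,80,80)),("top",(310,200,100,80))):
    im=viewer.capture(n);cv2.imwrite(f"pics/{n}2.png",im)
    k=5 if n=="side" else 4
    o.append(cv2.convertScaleAbs(cv2.resize(im[y:y+h,x:x+w],(400,h*k),interpolation=cv2.INTER_CUBIC)[:320],alpha=1.5 if n=="top" else 1.1))
    if n=="side": side=cv2.resize(im[y:y+h,x:x+w],(480,480),interpolation=cv2.INTER_CUBIC)
cv2.imwrite("pics/c3.png",np.hstack([cv2.resize(o[0],(1,1)) if 0 else side[:, :],cv2.copyMakeBorder(o[1][:, :320],80,80,0,0,0)]))
```

```text
[536.9  53.  185. ] [ 0.223 -0.975 -0.   ] 60.15846111608811 [ 0.51177464  0.22278598 -1.15007568]
```

View pics/c3.png

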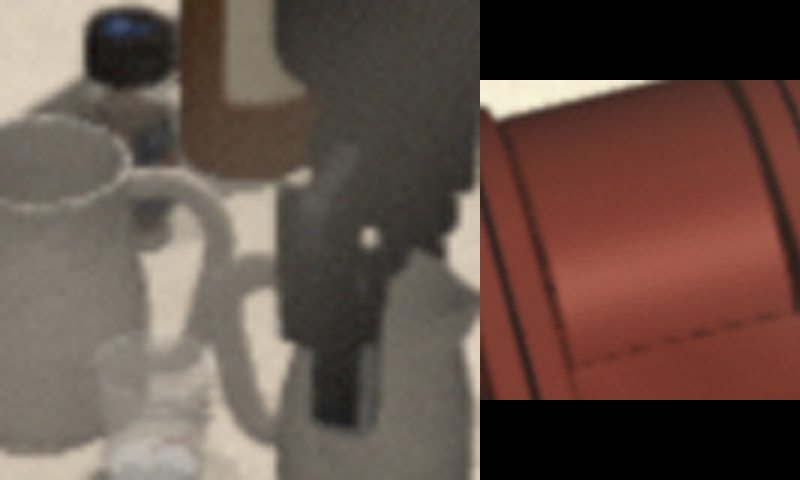

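The side view shows the pitcher upright in the gripper with its handle to the left. The hole is at about crop (258,350), so px (328,188). The stand is hidden, as is the top view, so I measure the stand from the first pictures, enlarged.

Run:
```python
import cv2,numpy as np
s=cv2.imread("pics/side0.png");t=cv2.imread("pics/top0.png")
a=cv2.resize(s[145:195,325:365],(400,500),interpolation=cv2.INTER_CUBIC)
b=cv2.convertScaleAbs(cv2.resize(t[212:252,335:415],(400,200),interpolation=cv2.INTER_CUBIC),alpha=1.8)
b2=cv2.convertScaleAbs(cv2.resize(t[222:252,335:375],(400,300),interpolation=cv2.INTER_CUBIC),alpha=1.8)
cv2.imwrite("pics/c4.png",np.hstack([a,np.vstack([b,b2])]))
```

```text
(no output)
```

View pics/c4.png

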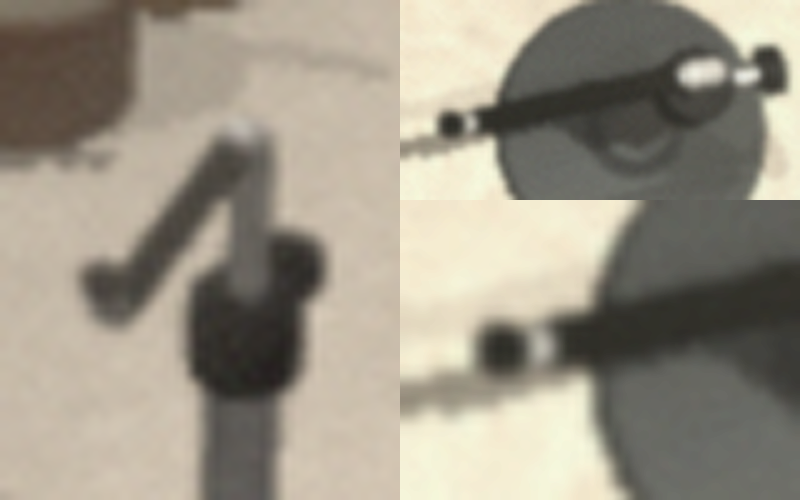

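Run:
```python
from h import *
S0=lambda X,Y:(325+(X+.5)/10-.5,145+(Y+.5)/10-.5)
T0=lambda X,Y:(335+(X-400+.5)/10-.5,222+(Y-200+.5)/10-.5)
print("ball",tri(S0(100,281),T0(502,348)))
foot=np.array([604.2,-60.5,0])
# arm: intersect side ray with the plane spanned by top camera centre and arm line
o2,d1=ray("top",T0(560,345));_,d2=ray("top",T0(780,298));n=np.cross(d1,d2)
P=[]
for q in((232,155),(206,190),(180,225),(154,258),(128,290)):
    o,d=ray("side",S0(*q));P.append(o+d*((o2-o)@n)/(d@n));print(P[-1].round(1))
for z in(188,192,196):
    A,B=onz("top",T0(560,345),z),onz("top",T0(780,298),z);u=(A-B)/np.linalg.norm(A-B)
    bl=onz("top",T0(502,348),z+11.5);m=np.array([u[1],-u[0],0])
    print(z,A.round(1),u.round(3),"foot lateral",(foot-A)@m,"foot along",(A-foot)@u,"ball along/lat",(bl-foot)@u,(bl-A)@m)
# handle in held pose
R=np.array(manip.read_state()["ee_rot"]);Tc=np.array(manip.read_state()["position"])
for nm,q in(("hole c",(258,350)),("outer left",(207,310)),("top",(255,255)),("inner left",(240,340)),("inner bottom",(278,435)),("spout top",(415,250))):
    p=(285+(q[0]+.5)/6-.5,130+(q[1]+.5)/6-.5);o,d=ray("side",p);X=o+d*((Tc-o)@R[:,1])/(d@R[:,1])-Tc
    print(nm,"x along handle",(X@R[:,0]).round(1),"z",X[2].round(1)+Tc[2])
```

```text
ball (array([585.46231204,  28.87807018, 207.82663238]), np.float64(0.9260269978283034))
[601.7 -44.8 198.1]
[598.  -29.2 198. ]
[594.4 -13.8 197.9]
[590.7   1.5 198.4]
[587.1  16.6 199.2]
188 [588.   17.1 188. ] [-0.229  0.973  0.   ] foot lateral -2.0072152934235263 foot along 79.21711486341239 ball along/lat 90.19199364428546 0.5219469604739939
192 [587.6  17.5 192. ] [-0.229  0.973  0.   ] foot lateral -1.6581103336915899 foot along 79.71829070135867 ball along/lat 90.6506601536458 0.5151446474967145
196 [587.1  17.9 196. ] [-0.229  0.973  0.   ] foot lateral -1.3090053739594179 foot along 80.21946653930496 ball along/lat 91.10932666300616 0.508342334519289
hole c x along handle 43.9 z 189.97794406100888
outer left x along handle 62.9 z 201.37794406100886
top x along handle 45.6 z 227.17794406100887
inner left x along handle 50.6 z 192.37794406100886
inner bottom x along handle 36.0 z 157.37794406100886
spout top x along handle -10.8 z 242.47794406100888
```

Call:
{"fn": "apply_moves", "kwargs": {
  "motion": [
    [[0.1,0,0.6,0,0,0.5,-1],[0.1,0,0.6,0,0,0.5,-1],[0.35,-0.95,0.6,0,0,0.5,-1],[0.55,-1.95,0.6,0,0,0.5,-1],[0.65,-2.4,0.6,0,0,0.5,-1],[0.65,-2.4,0.6,0,0,0.5,-1],[0.65,-2.4,0.6,0,0,0.5,-1]]
  ]
}}

```text
time_s: 6.3
position: [543.4, 27.7, 190.3]
ee_rot: [[0.974, 0.228, -0.0], [0.228, -0.974, 0.0], [-0.0, -0.0, -1.0]]
ft_force: [0.3, -0.3, -0.8]
width: 60.0
grip_force: 66.4
```

Run:
```python
from h import *
s=manip.read_state();P=np.array(s["position"]);print(P.round(1),s["ft_force"])
o=[]
im=viewer.capture("side");cv2.imwrite("pics/side3.png",im)
a=cv2.resize(im[140:215,300:375],(600,600),interpolation=cv2.INTER_CUBIC)
for q in proj("side",[[585.5,28.9,208],[587.9,20,197.5]]):cv2.circle(a,tuple(np.int32((q-[300,140]+.5)*8)),3,(0,0,255),-1)
cv2.imwrite("pics/c5.png",a)
```

```text
[543.4  27.7 190.3] [ 0.27589428 -0.30506795 -0.81645655]
```

View pics/c5.png

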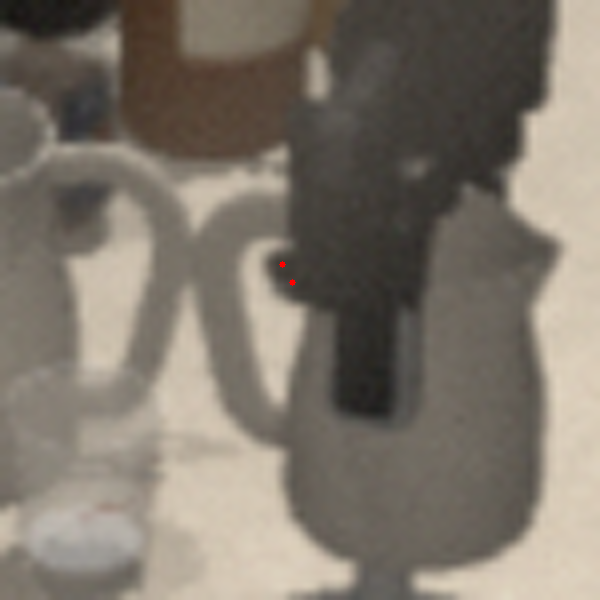

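The ball end shows at crop (278,263) inside the handle opening. It matches the predicted points, with a little less room at the outer strap, so I shift 1.5 mm outward and insert.

Call:
{"fn": "apply_moves", "kwargs": {
  "motion": [
    [[0.15,0,0,0,0,0,-1],[0.25,-0.45,0,0,0,0,-1],[0.4,-0.95,0,0,0,0,-1],[0.5,-1.45,0,0,0,0,-1],[0.6,-1.95,0,0,0,0,-1],[0.6,-1.95,0,0,0,0,-1]]
  ]
}}

```text
time_s: 6.85
position: [549.6, 7.1, 190.4]
ee_rot: [[0.974, 0.228, -0.0], [0.228, -0.974, -0.001], [-0.0, 0.0, -1.0]]
ft_force: [0.9, -0.1, -2.2]
width: 59.9
grip_force: 66.4
```

Call:
{"fn": "apply_moves", "kwargs": {
  "motion": [
    [[0.2,-0.8,0,0,0,0,-1],[0.4,-1.6,0,0,0,0,-1],[0.58,-2.4,0,0,0,0,-1],[0.58,-2.4,0,0,0,0,-1],[0.58,-2.4,0,0,0,0,-1]]
  ]
}}

```text
time_s: 7.27
position: [555.2, -16.0, 190.4]
ee_rot: [[0.974, 0.228, -0.0], [0.228, -0.974, 0.0], [-0.0, -0.0, -1.0]]
ft_force: [0.7, 0.0, -1.3]
width: 60.0
grip_force: 66.3
```

Run:
```python
from h import *
im=viewer.capture("side");cv2.imwrite("pics/side4.png",im)
cv2.imwrite("pics/c6.png",cv2.resize(im[130:205,300:375],(600,600),interpolation=cv2.INTER_CUBIC))
```

```text
(no output)
```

View pics/c6.png

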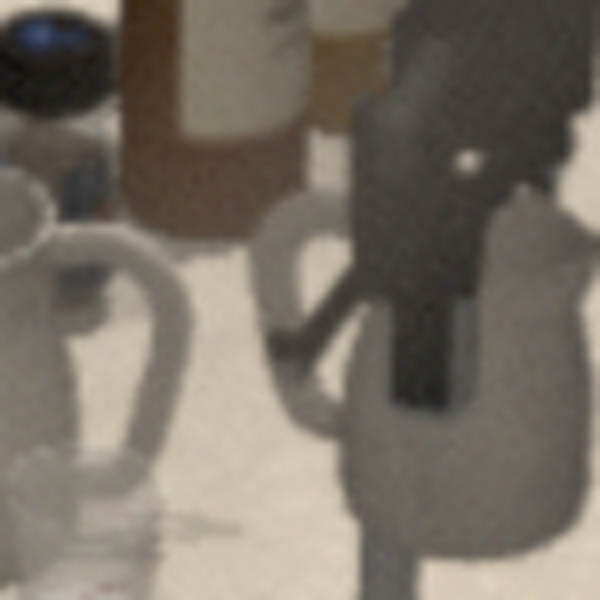

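The sleeved arm passes through the handle opening, with its ball end in front at crop (285,348). Next I move a little outward and down, then tilt the pitcher about the arm towards its hanging attitude.

Call:
{"fn": "apply_moves", "kwargs": {
  "motion": [
    [[-0.14,0.6,0,0,0,0,-1],[-0.28,1.17,-0.4,0,0,0,-1],[-0.28,1.17,-0.8,0,0,0,-1],[-0.28,1.17,-1.2,0,0,0,-1],[-0.28,1.17,-1.2,0,0,0,-1],[-0.28,1.17,-1.2,0,0,0,-1]]
  ]
}}

```text
time_s: 7.82
position: [552.1, -3.5, 178.0]
ee_rot: [[0.973, 0.23, -0.001], [0.23, -0.973, -0.0], [-0.001, -0.0, -1.0]]
ft_force: [-0.8, -0.4, -0.9]
width: 60.0
grip_force: 66.3
```

Call:
{"fn": "apply_moves", "kwargs": {
  "motion": [
    [[0.2,0.04,-0.35,1.15,-4.9,0,-1],[0.4,0.09,-0.7,2.3,-9.7,0,-1],[0.65,0.15,-1.0,3.45,-14.6,0,-1],[0.9,0.21,-1.3,4.6,-19.5,0,-1],[0.9,0.21,-1.3,4.6,-19.5,0,-1],[0.9,0.21,-1.3,4.6,-19.5,0,-1]]
  ]
}}

```text
time_s: 8.32
position: [560.3, -2.1, 165.4]
ee_rot: [[0.916, 0.229, 0.331], [0.215, -0.974, 0.077], [0.34, 0.001, -0.94]]
ft_force: [1.3, -0.8, -1.0]
width: 59.8
grip_force: 66.4
```

Call:
{"fn": "apply_moves", "kwargs": {
  "motion": [
    [[0.3,0.07,-0.27,1.15,-4.9,0,-1],[0.6,0.14,-0.5,2.3,-9.7,0,-1],[0.95,0.22,-0.7,3.45,-14.6,0,-1],[1.3,0.3,-0.9,4.6,-19.5,0,-1],[1.3,0.3,-0.9,4.6,-19.5,0,-1],[1.3,0.3,-0.9,4.6,-19.5,0,-1]]
  ]
}}

```text
time_s: 8.82
position: [574.4, 2.9, 156.0]
ee_rot: [[0.746, 0.232, 0.625], [0.176, -0.973, 0.151], [0.643, -0.002, -0.766]]
ft_force: [-0.8, 1.0, -0.9]
width: 59.9
grip_force: 66.4
```

Run:
```python
from h import *
im=viewer.capture("side");cv2.imwrite("pics/side5.png",im)
cv2.imwrite("pics/c7.png",cv2.resize(im[130:205,300:375],(600,600),interpolation=cv2.INTER_CUBIC))
```

```text
(no output)
```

View pics/c7.png

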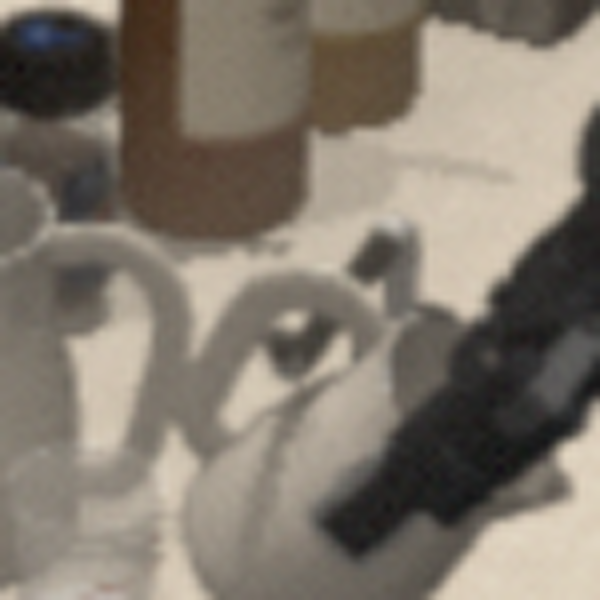

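The handle is looped over the sleeve, with the pitcher tilted and the ball end in front. I lower it gently until it rests on the arm.

Call:
{"fn": "apply_moves", "kwargs": {
  "motion": [
    [[0,-0.1,-0.1,0,0,0,-1],[0,-0.2,-0.2,0,0,0,-1],[0,-0.2,-0.3,0,0,0,-1],[0,-0.2,-0.3,0,0,0,-1]]
  ]
}}

```text
time_s: 9.2
position: [574.8, -0.1, 153.6]
ee_rot: [[0.745, 0.23, 0.626], [0.176, -0.973, 0.148], [0.644, -0.0, -0.765]]
ft_force: [-0.2, 0.7, -0.9]
width: 60.0
grip_force: 66.4
```

Call:
{"fn": "apply_moves", "kwargs": {
  "motion": [
    [[0,0,-0.1,0,0,0,-1],[0,0,-0.2,0,0,0,-1],[0,0,-0.2,0,0,0,-1],[0,0,-0.2,0,0,0,-1]]
  ]
}}

```text
time_s: 9.53
position: [574.3, -0.3, 151.4]
ee_rot: [[0.745, 0.23, 0.626], [0.176, -0.973, 0.148], [0.644, 0.0, -0.765]]
ft_force: [0.1, -0.4, -1.4]
width: 60.5
grip_force: 66.4
```

Call:
{"fn": "apply_moves", "kwargs": {
  "motion": [
    [[0,0,-0.1,0,0,0,-1],[0,0,-0.2,0,0,0,-1],[0,0,-0.2,0,0,0,-1]]
  ]
}}

```text
time_s: 9.78
position: [574.8, -0.3, 149.9]
ee_rot: [[0.744, 0.23, 0.627], [0.176, -0.973, 0.148], [0.645, 0.001, -0.765]]
ft_force: [0.7, 0.3, 1.3]
width: 60.0
grip_force: 66.7
```

Call:
{"fn": "apply_moves", "kwargs": {
  "motion": [
    [[0,0,-0.1,0,0,0,-1],[0,0,-0.1,0,0,0,-1]]
  ]
}}

```text
time_s: 9.95
position: [575.1, -0.3, 149.3]
ee_rot: [[0.744, 0.23, 0.628], [0.176, -0.973, 0.148], [0.645, 0.001, -0.764]]
ft_force: [1.1, 0.6, 3.9]
width: 60.0
grip_force: 66.9
```

Contact is 4 N. Now I release, then back out along the tool axis.

Call:
{"fn": "apply_moves", "kwargs": {
  "motion": [
    [[0,0,0,0,0,0,0.83],[0,0,0,0,0,0,0.83],[0,0,0,0,0,0,0.83],[0,0,0,0,0,0,0.83],[0,0,0,0,0,0,0.83],[0,0,0,0,0,0,0.83],[-0.63,-0.15,0.76,0,0,0,0.83],[-1.25,-0.3,1.53,0,0,0,0.83],[-2.5,-0.6,3.06,0,0,0,0.83],[-4.4,-1.05,5.35,0,0,0,0.83],[-6.3,-1.5,7.65,0,0,0,0.83],[-9.4,-2.2,11.5,0,0,0,0.83],[-12.5,-3,15.3,0,0,0,0.83],[-12.5,-3,15.3,0,0,0,0.83],[-12.5,-3,15.3,0,0,0,0.83],[-12.5,-3,15.3,0,0,0,0.83]]
  ]
}}

```text
time_s: 11.28
position: [501.4, -30.5, 246.1]
ee_rot: [[0.757, 0.228, 0.613], [0.163, -0.973, 0.161], [0.633, -0.022, -0.774]]
ft_force: [-1.1, -1.7, -0.5]
width: 78.2
grip_force: 0.0
```

Call:
{"fn": "apply_moves", "kwargs": {
  "motion": [
    [[0,0,0,0,0,0,0.83],[0,0,0,0,0,0,0.83],[0,0,0,0,0,0,0.83],[0,0,0,0,0,0,0.83],[0,0,0,0,0,0,0.83],[0,0,0,0,0,0,0.83],[0,0,0,0,0,0,0.83],[0,0,0,0,0,0,0.83],[0,0,0,0,0,0,0.83],[0,0,0,0,0,0,0.83],[0,0,0,0,0,0,0.83],[0,0,0,0,0,0,0.83],[0,0,0,0,0,0,0.83],[0,0,0,0,0,0,0.83],[0,0,0,0,0,0,0.83],[0,0,0,0,0,0,0.83],[0,0,0,0,0,0,0.83],[0,0,0,0,0,0,0.83],[0,0,0,0,0,0,0.83],[0,0,0,0,0,0,0.83]]
  ]
}}

```text
time_s: 12.95
position: [502.1, -25.1, 246.5]
ee_rot: [[0.754, 0.239, 0.612], [0.168, -0.971, 0.173], [0.636, -0.027, -0.772]]
ft_force: [-0.9, 0.6, 0.1]
width: 78.2
grip_force: 0.0
```

Call:
{"fn": "apply_moves", "kwargs": {
  "motion": [
    [[0,0,0,0,0,0,0.83],[0,0,0,0,0,0,0.83],[0,0,0,0,0,0,0.83],[0,0,0,0,0,0,0.83],[0,0,0,0,0,0,0.83],[0,0,0,0,0,0,0.83],[0,0,0,0,0,0,0.83],[0,0,0,0,0,0,0.83],[0,0,0,0,0,0,0.83],[0,0,0,0,0,0,0.83],[0,0,0,0,0,0,0.83],[0,0,0,0,0,0,0.83],[0,0,0,0,0,0,0.83],[0,0,0,0,0,0,0.83],[0,0,0,0,0,0,0.83],[0,0,0,0,0,0,0.83],[0,0,0,0,0,0,0.83],[0,0,0,0,0,0,0.83],[0,0,0,0,0,0,0.83],[0,0,0,0,0,0,0.83]]
  ]
}}

```text
time_s: 14.62
position: [502.1, -25.1, 246.4]
ee_rot: [[0.754, 0.239, 0.612], [0.168, -0.971, 0.173], [0.636, -0.027, -0.772]]
ft_force: [0.3, 0.7, -0.1]
width: 78.0
grip_force: 0.0
```

Call:
{"fn": "apply_moves", "kwargs": {
  "motion": [
    [[0,0,0,0,0,0,0.83],[0,0,0,0,0,0,0.83],[0,0,0,0,0,0,0.83],[0,0,0,0,0,0,0.83],[0,0,0,0,0,0,0.83],[0,0,0,0,0,0,0.83],[0,0,0,0,0,0,0.83],[0,0,0,0,0,0,0.83],[0,0,0,0,0,0,0.83],[0,0,0,0,0,0,0.83],[0,0,0,0,0,0,0.83],[0,0,0,0,0,0,0.83],[0,0,0,0,0,0,0.83],[0,0,0,0,0,0,0.83],[0,0,0,0,0,0,0.83],[0,0,0,0,0,0,0.83],[0,0,0,0,0,0,0.83],[0,0,0,0,0,0,0.83],[0,0,0,0,0,0,0.83],[0,0,0,0,0,0,0.83]]
  ]
}}

```text
time_s: 16.28
position: [502.1, -25.1, 246.4]
ee_rot: [[0.754, 0.239, 0.612], [0.168, -0.971, 0.173], [0.636, -0.027, -0.772]]
ft_force: [0.9, -0.1, 0.9]
width: 78.3
grip_force: 0.0
```

Run:
```python
from h import *
a=viewer.capture("side")
for i in range(5): b=viewer.capture("side")
print("motion",[int(cv2.absdiff(a,b)[130:240,290:390].max()),manip.read_state()["time_s"]])
cv2.imwrite("pics/c8.png",cv2.resize(b[100:260,240:450],(788,600),interpolation=cv2.INTER_CUBIC))
```

```text
motion [20, 16.5833]
```

View pics/c8.png

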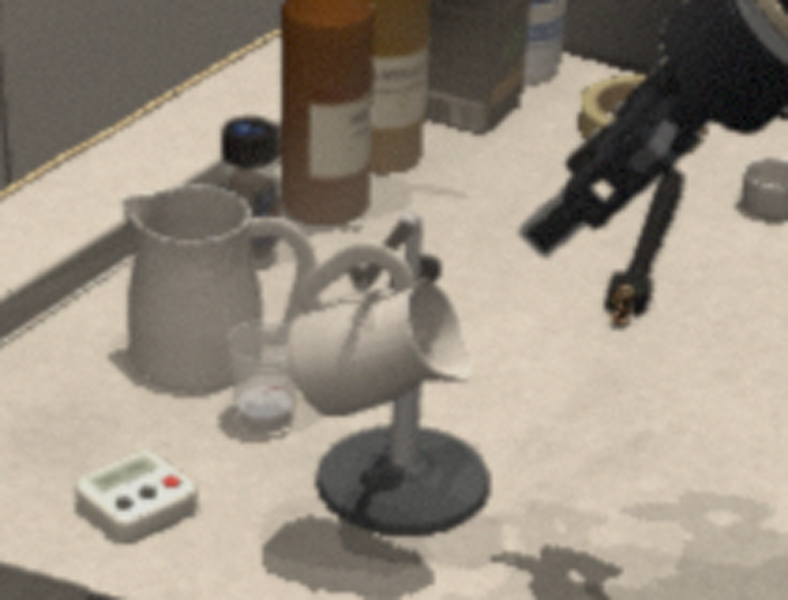

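It hangs on the arm with the robot clear, and the timer and glass are in place. I check the sideways offset of the hole and let it settle further.

Call:
{"fn": "apply_moves", "kwargs": {
  "motion": [
    [[0,0,0,0,0,0,0.83],[0,0,0,0,0,0,0.83],[0,0,0,0,0,0,0.83],[0,0,0,0,0,0,0.83],[0,0,0,0,0,0,0.83],[0,0,0,0,0,0,0.83],[0,0,0,0,0,0,0.83],[0,0,0,0,0,0,0.83],[0,0,0,0,0,0,0.83],[0,0,0,0,0,0,0.83],[0,0,0,0,0,0,0.83],[0,0,0,0,0,0,0.83],[0,0,0,0,0,0,0.83],[0,0,0,0,0,0,0.83],[0,0,0,0,0,0,0.83],[0,0,0,0,0,0,0.83],[0,0,0,0,0,0,0.83],[0,0,0,0,0,0,0.83],[0,0,0,0,0,0,0.83],[0,0,0,0,0,0,0.83]]
  ]
}}

```text
time_s: 18.25
position: [502.1, -25.1, 246.4]
ee_rot: [[0.754, 0.239, 0.612], [0.168, -0.971, 0.173], [0.636, -0.027, -0.772]]
ft_force: [0.5, -0.0, 0.1]
width: 78.5
grip_force: 0.0
```

Run:
```python
from h import *
a=np.array([-.231,.973,0]);h=np.array([.973,.231,0]);S=np.array([604.2,-60.5,0])
B=np.array([594.4,-13.8,197.5])
f=lambda X,Y:(240+X/3.752,100+Y/3.75)
for s in(64,):
  Q=S+s*a
  for nm,q in(("rim",(440,325)),("bottom",(312,365)),("handle outer top",(350,248)),("outer low-left",(300,285)),("inner top",(362,270))):
    o,d=ray("side",f(*q));X=o+d*((Q-o)@a)/(d@a);print(nm,"lat",((X-B)@h).round(1),"z",X[2].round(1))
p=viewer.capture("side")
for i in range(5): b=viewer.capture("side")
print("change",cv2.absdiff(p,b)[130:240,290:390].max(),"noise elsewhere",cv2.absdiff(p,b)[300:410,100:200].max())
b=viewer.capture("top");cv2.imwrite("pics/c9.png",cv2.convertScaleAbs(cv2.resize(b[130:370,250:450],(500,600),interpolation=cv2.INTER_CUBIC),alpha=1.5))
```

```text
rim lat -40.3 z 168.0
bottom lat 37.1 z 121.3
handle outer top lat 15.0 z 205.5
outer low-left lat 45.1 z 174.1
inner top lat 7.5 z 192.9
change 13 noise elsewhere 23
```

View pics/c9.png

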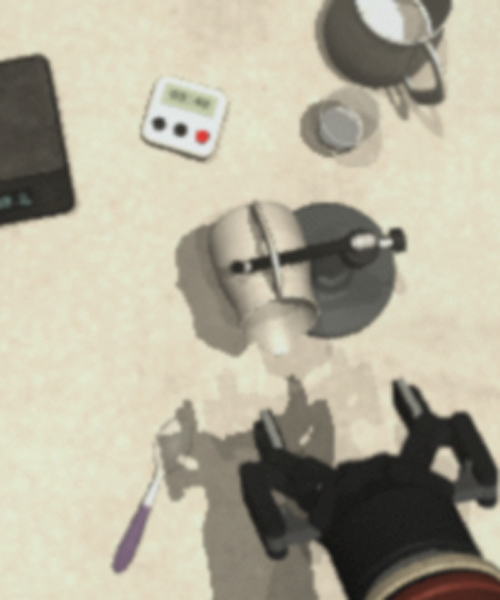

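Run:
```python
from h import *
h=np.array([.973,.231,0]);B=np.array([594.4,-13.8,197.5])
f=lambda X,Y:(250+X/2.5,130+Y/2.5)
for nm,q,z in(("body far edge, expect 52.7",(253,203),146),("spout tip",(278,354),140),("rim upper edge, expect -40+14=-26",(284,300),190)):
    print(nm,((onz("top",f(*q),z)-B)@h).round(1))
```

```text
body far edge, expect 52.7 47.3
spout tip -60.2
rim upper edge, expect -40+14=-26 -26.8
```

Two views and the hanging balance put the hole middle about 14–17 mm sideways (limit 20). The pitcher is still and the bystanders haven't moved.

```bash
python3 -c "
from plant import manip
print(manip.job_done())"
```

```text
the job is handed in; nothing more can be done
None
```

I hung the pitcher by its handle on the stand's arm, let it go and handed the job in; it hung still and clear of the worktop with the bystanders untouched, but its handle hole is about 14–17 mm off the arm's plane (limit 20 mm) and no verdict came back.

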